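# Fit the splined tube rotor onto the mixer's drive shaft

## Robot

A 6-joint arm with a two-finger parallel gripper is mounted at the origin on the work surface. World frame = base frame: x ahead of the robot, y to its left, z up, the work surface at z = 0. Lengths are in m, angles in rad, forces in N, time in s.
With the tool pointing down it reaches from about 0.275 to 0.825 m from the base axis. Payload 4.9 kg.
Tool frame: the origin (TCP) lies midway between the tips of the shut fingers; the grasp point (between the pads) lies 19 mm behind it (grip_point_offset is the distance from the TCP to the grasp point, in m); z points along the fingers, y is the line along which they close (so a half turn about z gives the same grasp; the last joint's range is limited). The gripper opens to 85 mm and grips with 20 to 120 N. Pads are 22 mm wide; open, the fingers measure 114 mm over their backs; the gripper's body (76 mm by 85 mm) begins 54 mm behind the grasp point. The pads swing forward as they close: fully open they stand 13 mm farther back than shut.
Start: joints at [1.164, 0.326, -0.193, 1.052, 0, 1.437], TCP at [0.148, 0.53, 0.231] pointing down, gripper open.
Joint ranges: [-2.65, 2.65], [-0.97, 1.79], [-1.3, 1.35], [-1.93, 2.1], [-1.47, 1.37], [-3.14, 3.14]. Speed limits (rad/s): [2.57, 2.57, 3.14, 3.14, 3.14, 3.14].

## Interface

Orientations are given as a rotation vector (axis times angle).
In Python, from cell import * gives the robot as it stands. Calls block until the motion is done:
- movep(position, orientation): joint-space move of the TCP to a pose.
- move_l(position, velocity=0.15, rot=None, until_force=None): straight line of the TCP; rot=None keeps the orientation; velocity is the mean speed in m/s. With until_force (N) it stops when the force on the tool has changed by that much, and returns True; else False.
- set_joints(angles): joint-space move.
- let_go() and grab(newtons=None): open the fingers fully, or close them until they stop; newtons is the grip in N (None keeps the last).
- sleep(seconds).
- ik(position, orientation): joint angles nearest the present ones, or None.
- get_state(): the state.
- grab_frame(name): name is "side" or "top" or "wrist"; returns a dict with "img" (480x640x3 uint8, red, green, blue), "fx", "fy", "cx", "cy" (pixels), "k1" (the pictures are not rectified: a ray, as slopes to the right and down, at radius r is drawn at 1 + k1 r^2 times it, then the intrinsics apply), "cam_to_world" (4x4, takes a point from camera to world coordinates); the wrist camera has in their place "T_tool_cam" (4x4, takes a point from camera to tool coordinates, whose origin is the TCP and whose axes are the flange's). Camera axes: x right, y down, z forward; pixel columns grow to the right and rows downward; lengths in m; the calibration is good to about 2 mm. A picture is of the moment at which its call begins: read the wrist's pose just before it. There is no depth.
A pose or a line that the arm cannot do raises MotionError and nothing moves.
- sign_off(): hands the job in; it is judged then, once.
Trained networks look in the newest picture that a camera, given by its name, has taken for a name from the list of things; names that differ only in an ending like _2 or _b are one class to them, and where a whole thing is asked for, a point or a joint stands for the part that bears it (a point fixed in the world has none). Each returns a list of dicts, best first, with "score" (0 to 1); they miss things now and then, are a little off and sometimes report something else, mostly with a low value. They report only what shows in the picture. A call takes as long as a camera call. They do not tell look-alikes from the thing itself.
- spot_in(camera, name): "centre" ([column, row] in pixels, amid what is visible of it).
- silhouettes(camera, name): "mask" (480x640 bool, what is visible of it) and "centre" ([column, row] in pixels, amid what is visible of it).
- tip_of(camera, name): "centre" ([column, row] in pixels: a listed point, or the origin of a listed thing).
The state is a dict: "clock": time; "q": joint angles; "joint_velocities": joint speeds; "tau": joint torques, N m; "position": TCP position; "eef_rot": TCP orientation; "contact_force": force on the tool from outside, world axes, zero at the start; "wrist_torque": the same for the moment, N m; "finger_gap": opening from 0.0 (shut) to 1.0 (fully open); "grasp_force": force on a finger pad.
Only numpy, scipy, OpenCV 4.12 (cv2) and the standard library are available. Lean on these libraries where they do the work, as an engineer would, in place of code of your own. Each camera call takes 0.05 s, during which the arm holds its last target. There are 200 camera calls.

## Task

Take the tube rotor whose bore has four splines (the cross-shaped hole), line its slots up with the ribs of the mixer's upright shaft and push it down, rocking it a little about the shaft if the teeth do not drop in at once. Keep hold of it until it sits fully home and level on the mixer's flange, then let go. Leave the rotor with the plain round hole where it stands.

Things in the scene. Friction and masses are not known exactly. Their poses are not given: they have to be found in the camera images.
- rotor: Loose, 0.4 kg. Grey disc 144 mm across, 10 thick; four wells on the diagonals, tops at 22; square aluminium hub 54x54, top at 60 above the underside: grip it on opposite flats above the wells. Through bore: cross of four slots 16 wide, 44 end to end, teeth between. Origin: centre of underside, on the bore axis. z up; x, y along the slots, square to the flats; alike each quarter turn.
- seat (a point): Centre of the top of the flange (80 mm across), 66 above table, on the fixed blue box (170x170x60); the rotor's underside rests here. Fixed shaft rises from it: core 18 thick, last 14 tapers to a 4 tip at 54; four ribs 8 wide, 36 end to end, roof-topped at 32. z up; x, y along ribs and box sides. Rotor fits in any quarter turn; play about 12 degrees, 3 mm.
- plain_rotor: The other tube rotor, the same outside, loose, but its hub has a plain round bore 25 mm wide that does not pass the ribs. Leave it alone. Origin: centre of the underside. z up; x, y square to the hub's flats.
Things that resemble listed ones, but are neither listed nor needed, are in the scene too. Of the things that look like the part that bears seat, take the one that is farthest from the robot's base at the start.

How it is judged:
On the way, in this order (a step that is already met when the one before it is completed fails the run):
1. the splined rotor is held above the mixer's flange, over the shaft (z of rotor in the frame of seat above 0.04 m and horizontal distance between rotor and seat below 0.02 m and contact force between the fingers and rotor above 0.5 N), for 0.05 s.
2. the splined rotor is home on the flange while the gripper still touches it (z of rotor in the frame of seat below 0.006 m and horizontal distance between rotor and seat below 0.008 m and contact force between the fingers and rotor above 0.5 N), for 0.1 s.
At the end, for the whole second after the job is handed in: The splined rotor sits on the flange, underside within 5 mm of it, centred within 8 mm, level within 4 degrees, slots in line with the ribs within 17 degrees in any quarter turn, at rest and released (z of rotor in the frame of seat below 0.005 m and horizontal distance between rotor and seat below 0.008 m and angle between rotor's own z axis and vertical below 0.07 rad and (angle between the x axis of rotor and the x axis of seat, either way round below 0.3 rad or angle between the x axis of rotor and the y axis of seat, either way round below 0.3 rad) and linear speed of rotor below 0.02 m/s); the robot touches nothing.
It fails at once if the plain-bored rotor is moved by more than 30 mm (distance of plain_rotor from where it was at the start of the episode above 0.03 m).
It also fails if it takes over 42 s, if anything falls off the work surface, if the arm or the gripper's body presses on something with over 40 N, if the wrist force passes 120 N, or if a joint passes its speed limit or range.

## Working session

There is one attempt and no reset: what is moved stays moved. The work goes in short steps, each a Python script; the robot and the scene stay as the last script left them, time stands still between calls to the robot, and variables do not carry over. Pictures are saved under pics/ and viewed, at most 10 in all, crops included, and the job is handed in when it is done.

```bash
mkdir -p pics; cat > h.py <<'E'
from cell import *
import numpy as np, cv2
from scipy.spatial.transform import Rotation as R
def ray(f,px,T=None):
    T=np.array(f["cam_to_world"]) if T is None else T
    K=np.array([[f["fx"],0,f["cx"]],[0,f["fy"],f["cy"]],[0,0,1.]])
    d=cv2.undistortPoints(np.array([[px]],float),K,np.array([f["k1"],0,0,0,0.]))[0,0]
    return T[:3,3],T[:3,:3]@np.array([d[0],d[1],1])
def atz(f,px,z,T=None):
    o,d=ray(f,px,T); return o+d*(z-o[2])/d[2]
def proj(f,p,T=None):
    T=np.array(f["cam_to_world"]) if T is None else T
    c=T[:3,:3].T@(np.array(p)-T[:3,3]); s=c[:2]/c[2]; s=s*(1+f["k1"]*(s@s))
    return np.array([f["fx"]*s[0]+f["cx"],f["fy"]*s[1]+f["cy"]])
def save(f,n): cv2.imwrite("pics/"+n,cv2.cvtColor(f["img"],cv2.COLOR_RGB2BGR))
E
python3 - <<'E'
from h import *
import pickle
fs={}
for c in ("top","side"):
    f=grab_frame(c);fs[c]=f;save(f,c+"0.png")
    print(c,np.round(np.array(f["cam_to_world"])[:3],3).tolist())
    for n,z in (("rotor",0),("plain_rotor",0),("seat",.066)):
        for d in tip_of(c,n): print(n,"tip",np.round(d["centre"]),round(d["score"],2),np.round(atz(f,d["centre"],z),3))
        for d in spot_in(c,n): print(n,"spot",np.round(d["centre"]),round(d["score"],2))
pickle.dump(fs,open("f0.pkl","wb"))
print(get_state()["clock"])
E
```

```text
top [[-0.013, -0.998, 0.066, 0.355], [-1.0, 0.013, 0.002, 0.003], [-0.003, -0.066, -0.998, 1.103]]
rotor tip [182. 226.] 0.92 [0.452 0.31  0.   ]
rotor spot [183. 226.] 0.72
plain_rotor tip [469. 211.] 0.85 [ 0.475 -0.298  0.   ]
plain_rotor spot [471. 211.] 0.82
seat tip [488. 338.] 0.84 [ 0.215 -0.313  0.066]
seat tip [182. 348.] 0.58 [0.204 0.293 0.066]
seat tip [306. 160.] 0.56 [0.574 0.042 0.066]
seat spot [189. 347.] 0.96
seat spot [480. 334.] 0.82
seat spot [307. 167.] 0.61
side [[0.983, -0.108, 0.147, 0.218], [-0.182, -0.629, 0.756, -0.977], [0.01, -0.77, -0.638, 0.874]]
rotor tip [300. 178.] 0.79 [0.444 0.295 0.   ]
rotor spot [303. 172.] 0.64
plain_rotor tip [369. 355.] 0.73 [ 0.47  -0.299  0.   ]
plain_rotor spot [369. 357.] 0.86
seat tip [198. 167.] 0.96 [0.188 0.289 0.066]
seat tip [377. 212.] 0.78 [0.572 0.04  0.066]
seat tip [230. 357.] 0.72 [ 0.216 -0.313  0.066]
seat spot [199. 182.] 0.76
seat spot [228. 372.] 0.69
seat spot [375. 227.] 0.56
0.7
```

View pics/top0.png

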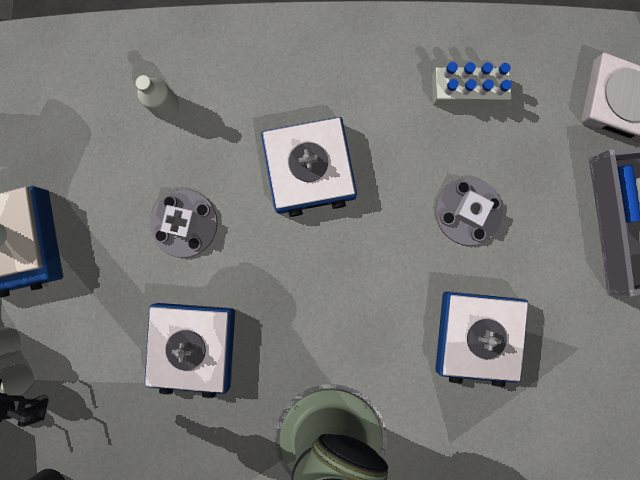

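View pics/side0.png

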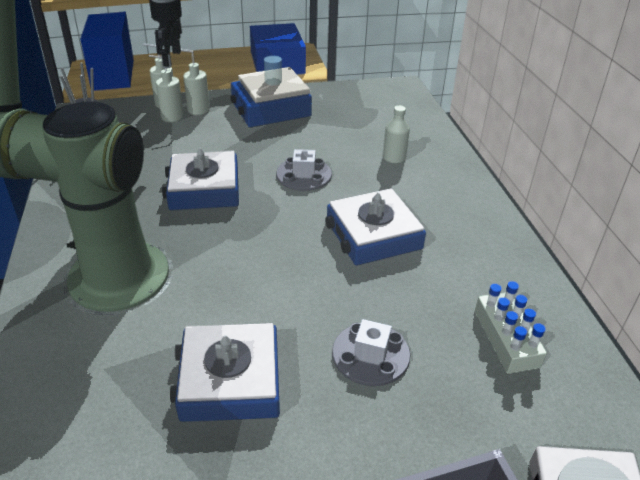

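The splined rotor is at top-view (177,222), and the plain one is at (475,209). The farthest mixer is the one at (307,160). I'll take wrist views of both, mixer first and then rotor.

```bash
python3 - <<'E'
from h import *
import pickle
s=get_state(); print(s["position"],s["eef_rot"])
out={}
f=grab_frame("wrist"); Tc=np.array(f["T_tool_cam"]); print(np.round(Tc,3).tolist())
down=R.from_rotvec(s["eef_rot"])
off=down.apply(Tc[:3,3]); 
for n,xy,z,zz in (("seat",(.573,.041),.42,.066),("rotor",(.45,.305),.35,0)):
    # put the camera's axis over the target
    dz=down.apply(Tc[:3,2]); h=z+off[2]-zz-.04
    p=np.array([*xy,z]); p[:2]-=off[:2]+dz[:2]/-dz[2]*h
    for k in (1,.7,.4,0):
        q=np.array([xy[0],xy[1],z])*(1-k)+p*k
        if ik(q,s["eef_rot"]) is not None: break
    print(n,k,q); movep(q,s["eef_rot"]); sleep(.3)
    st=get_state(); f=grab_frame("wrist"); save(f,"w_%s.png"%n)
    T=np.eye(4);T[:3,:3]=R.from_rotvec(st["eef_rot"]).as_matrix();T[:3,3]=st["position"]; f["cam_to_world"]=T@Tc
    for d in tip_of("wrist",n): print("tip",np.round(d["centre"]),round(d["score"],2),np.round(atz(f,d["centre"],zz),4))
    f["sil"]=silhouettes("wrist",n); print([(np.round(d["centre"]),round(d["score"],2)) for d in f["sil"]])
    out[n]=f
pickle.dump(out,open("w.pkl","wb")); print(get_state()["clock"])
a=[cv2.imread("pics/w_%s.png"%n) for n in out]
cv2.imwrite("pics/w.png",cv2.resize(np.hstack(a),(800,300),interpolation=cv2.INTER_AREA))
E
```

```text
[0.14814935 0.52967539 0.23130137] [-4.27160065e-01 -3.11240241e+00 -1.56447941e-05]
[[-0.0, -0.966, -0.26, 0.066], [1.0, -0.0, 0.001, 0.001], [-0.001, -0.26, 0.966, -0.143], [0.0, 0.0, 0.0, 1.0]]
seat 1 [0.51831318 0.05535124 0.42      ]
tip [319. 235.] 0.79 [0.5687 0.0409 0.066 ]
[(array([40., 66.]), 0.91), (array([316., 228.]), 0.78)]
rotor 1 [0.39634948 0.31906391 0.35      ]
tip [322. 241.] 0.68 [0.4574 0.3041 0.    ]
[(array([322., 236.]), 0.85)]
5.05
```

View pics/w.png

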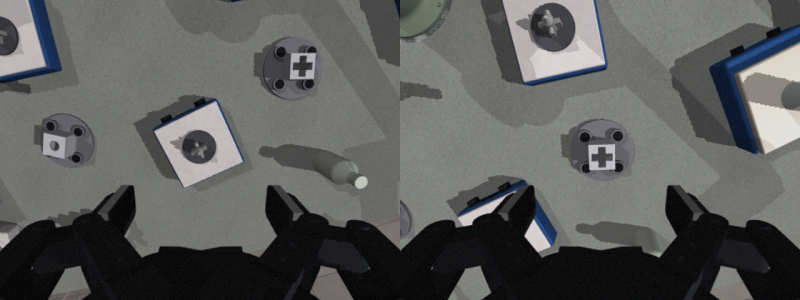

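The splined rotor shows at wrist-picture (602,157) with its hub almost square to the image. The mixer is at (200,147) and rotated. Next I'll fit the outlines.

```bash
cat > fit.py <<'E'
from h import *
def blob(m,px,close=0,hull=True):
    m=m.astype(np.uint8)
    n,l,st,c=cv2.connectedComponentsWithStats(m)
    px=np.array(px)
    # nearest sizeable component
    best=min((i for i in range(1,n) if st[i,4]>60),key=lambda i:np.min(np.hypot(*(np.argwhere(l==i)[:,::-1]-px).T)))
    k=max(cv2.findContours((l==best).astype(np.uint8),cv2.RETR_EXTERNAL,cv2.CHAIN_APPROX_NONE)[0],key=cv2.contourArea)
    return k[:,0,:].astype(float)
def rect(f,cnt,z):
    P=np.array([atz(f,p,z)[:2] for p in cnt])
    (c,s,a)=cv2.minAreaRect((P*1000).astype(np.float32))
    return np.round(np.array(c)/1000,4),np.round(s,1),round(a,1)
E
python3 - <<'E'
from fit import *
import pickle
w=pickle.load(open("w.pkl","rb")); w0=pickle.load(open("f0.pkl","rb"))
for nm,f,seat,rot in (("w",w["seat"],(.569,.041),None),("w",w["rotor"],None,(.455,.305)),("top",w0["top"],(.57,.041),(.452,.305)),("side",w0["side"],(.57,.041),(.45,.3))):
    I=f["img"].astype(int); br=I.min(2); v=f["img"].max(2)
    if seat:
        c=proj(f,(*seat,.066))
        for th in (140,170,190):
            try: print(nm,"box",th,rect(f,blob(br>th,c),.06))
            except Exception as e: print(nm,e)
        for th in (70,90):
            m=v<th; yy,xx=np.mgrid[:480,:640]; m&=np.hypot(xx-c[0],yy-c[1])<60
            k=blob(cv2.morphologyEx(m.astype(np.uint8),cv2.MORPH_CLOSE,np.ones((7,7))),c)
            print(nm,"flange",th,rect(f,cv2.convexHull(k.astype(np.float32))[:,0],.066))
    if rot:
        c=proj(f,(*rot,.06))
        for th in (140,170,190):
            try: print(nm,"hub",th,rect(f,blob(br>th,c),.06))
            except Exception as e: print(nm,e)
a,b=w["seat"],w["rotor"]
c=proj(a,(.569,.041,.066)).astype(int); d=proj(b,(.455,.305,.06)).astype(int); t=w0["top"]; e=proj(t,(.452,.305,.06)).astype(int); g=proj(t,(.57,.041,.066)).astype(int)
cr=lambda f,c,r: cv2.resize(f["img"][c[1]-r:c[1]+r,c[0]-r:c[0]+r,::-1],(400,300) if 0 else (300,300),interpolation=cv2.INTER_CUBIC)
cv2.imwrite("pics/c.png",np.vstack([np.hstack([cr(a,c,75),cr(b,d,60)]),np.hstack([cr(t,g,50),cr(t,e,40)])]))
E
```

```text
w box 140 (array([0.5693, 0.0393]), array([158.6, 157.7]), 9.9)
w box 170 (array([0.5696, 0.0397]), array([155.5, 156.9]), 9.9)
w min() iterable argument is empty
w flange 70 (array([0.5687, 0.0388]), array([76.2, 76.5]), 74.4)
w flange 90 (array([0.5693, 0.0389]), array([78.8, 78.2]), 47.4)
w hub 140 (array([0.4557, 0.3057]), array([53.4, 54.3]), 76.1)
w hub 170 (array([0.4555, 0.3057]), array([52.7, 53.5]), 75.2)
w hub 190 (array([0.4532, 0.3204]), array([25.4, 41.3]), 75.2)
top box 140 (array([0.5718, 0.0395]), array([158.5, 158.7]), 10.1)
top box 170 (array([0.5719, 0.0396]), array([157. , 157.8]), 10.0)
top box 190 (array([0.5721, 0.0399]), array([156., 157.]), 10.0)
top flange 70 (array([0.5748, 0.0337]), array([77. , 43.2]), 38.4)
top flange 90 (array([0.5709, 0.0387]), array([75.8, 77. ]), 89.2)
top hub 140 (array([0.4583, 0.3062]), array([55.6, 54.4]), 76.3)
top hub 170 (array([0.4578, 0.306 ]), array([53.2, 53.7]), 76.3)
top hub 190 (array([0.458 , 0.3062]), array([51.6, 52.6]), 75.9)
side box 140 (array([0.8577, 0.4742]), array([2390.1,  909.4]), 63.9)
side box 170 (array([0.5699, 0.0393]), array([159.7, 161.8]), 9.8)
side box 190 (array([0.5699, 0.0392]), array([158.4, 159.7]), 9.7)
side flange 70 (array([ 0.4684, -0.0219]), array([ 23.9, 127.6]), 9.5)
side flange 90 (array([0.5616, 0.0149]), array([58.4, 42.6]), 9.7)
side hub 140 (array([0.8577, 0.4742]), array([2390.1,  909.4]), 63.9)
side hub 170 (array([0.4551, 0.3087]), array([57.7, 53.6]), 79.0)
side hub 190 (array([0.4727, 0.304 ]), array([53.5, 18.6]), 73.5)
```

View pics/c.png

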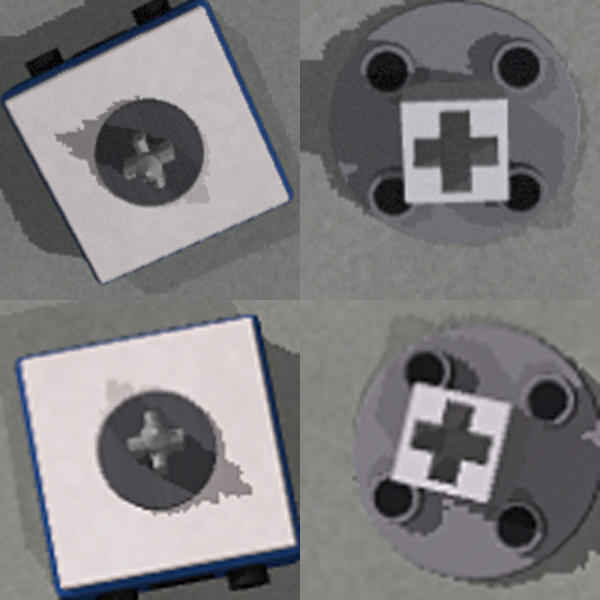

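The fits agree: rotor at (0.4565, 0.306) with yaw −14° mod 90, and seat at (0.570, 0.039) with yaw 10° mod 90. Now I'll grasp, lift, and hold it over the shaft.

```bash
cat >> h.py <<'E'
ROT=np.array([.4562,.3058]); SEAT=np.array([.5698,.0392]); YR,YS=-14.0,10.0; G=.021
def rv(deg): return (R.from_euler("z",deg,degrees=True)*R.from_rotvec([np.pi,0,0])).as_rotvec()
E
python3 - <<'E'
from h import *
q0=np.array(get_state()["q"]); best=None
for k in range(4):
    for d in (0,):
        a,b=ik([*ROT,G],rv(YR+90*k)),ik([*SEAT,.066+G],rv(YS+90*k))
        if a is None or b is None: continue
        c=max(abs(np.array(a)-q0).max(),abs(np.array(b)-q0).max()); print(k,round(c,2))
        if best is None or c<best[0]: best=(c,k)
k=best[1]; open("k","w").write(str(k))
movep([*ROT,.14],rv(YR+90*k))
print("hit",move_l([*ROT,G],.12,until_force=15))
grab(60); s=get_state(); print(s["finger_gap"],s["grasp_force"],s["position"])
move_l([*ROT,.30],.2); s=get_state(); print(s["finger_gap"],s["grasp_force"],s["contact_force"],s["clock"])
move_l([*SEAT,.30],.25,rot=rv(YS+90*k)); sleep(.2)
s=get_state(); print(s["finger_gap"],s["grasp_force"],s["position"],s["clock"])
f=grab_frame("side"); save(f,"side1.png"); t=grab_frame("top"); save(t,"top1.png")
c=proj(f,(*SEAT,.2)).astype(int); d=proj(t,(*SEAT,.2)).astype(int)
cr=lambda f,c,r: cv2.resize(cv2.copyMakeBorder(f["img"][:,:,::-1],r,r,r,r,0)[c[1]:c[1]+2*r,c[0]:c[0]+2*r],(400,400))
cv2.imwrite("pics/c1.png",np.hstack([cr(f,c,100),cr(t,d,100)]))
E
```

```text
0 3.25
1 1.47
2 1.04
3 2.61
hit False
0.6207458891902178 65.00756084918976 [0.45665557 0.30581345 0.02179515]
0.6245222705342427 63.956270813941956 [-0.44659269 -1.59643626 -4.32852599] 9.0167
0.6248725664002385 63.915264308452606 [0.56952925 0.04012103 0.30013561] 10.525
```

View pics/c1.png

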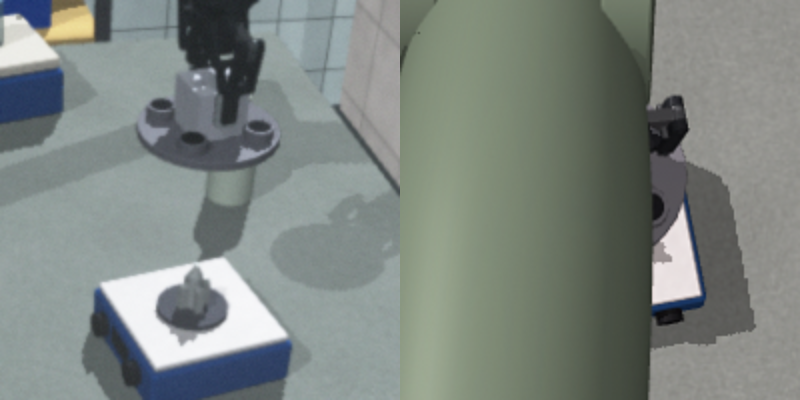

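The rotor is held level above the shaft. I'll lower it with a force guard and rock it if it catches.

```bash
python3 - <<'E'
from h import *
k=int(open("k").read()); Y=YS+90*k
def rep(t):
    s=get_state(); print(t,np.round(s["position"],4),np.round(s["contact_force"],1),round(s["finger_gap"],3),round(s["clock"],2)); return s
move_l([*SEAT,.066+G+.060],.15); sleep(.15); rep("above")
hit=move_l([*SEAT,.066+G-.001],.05,until_force=12); s=rep("down %s"%hit)
for i,(dy,ox,oy) in enumerate([(5,0,0),(-5,0,0),(0,.002,0),(0,-.002,0),(0,0,.002),(0,0,-.002)]):
    if s["position"][2]<.066+G+.004 : break
    z=s["position"][2]
    move_l([SEAT[0]+ox,SEAT[1]+oy,z+.001],.03,rot=rv(Y+dy))
    hit=move_l([SEAT[0]+ox,SEAT[1]+oy,.066+G-.001],.04,until_force=12); s=rep("rock %d %s"%(i,hit))
sleep(.2); rep("end")
f=grab_frame("side"); save(f,"side2.png")
c=proj(f,(*SEAT,.1)).astype(int); cv2.imwrite("pics/c2.png",cv2.resize(f["img"][c[1]-90:c[1]+90,c[0]-90:c[0]+90,::-1],(500,500)))
E
```

```text
above [0.5705 0.0392 0.148 ] [ 0.4  1.  -4.5] 0.623 11.94
down True [0.5693 0.0392 0.0878] [-0.8 -0.   4.3] 0.623 13.04
end [0.5693 0.0392 0.0878] [-1.5  1.   5. ] 0.621 13.24
```

View pics/c2.png

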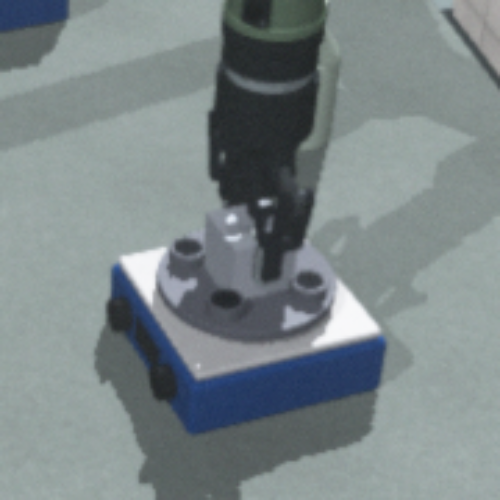

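It is seated: TCP z of 0.0878 equals the grasp height plus 0.066, and the picture shows the disc level on the flange. Releasing now.

```bash
python3 - <<'E'
from h import *
let_go(); sleep(.2); p=np.array(get_state()["position"])
move_l([p[0],p[1],.30],.12); sleep(.2)
f=grab_frame("side"); save(f,"side3.png")
c=proj(f,(*SEAT,.1)).astype(int); cv2.imwrite("pics/c3.png",cv2.resize(f["img"][c[1]-90:c[1]+90,c[0]-90:c[0]+90,::-1],(500,500)))
print(proj(f,(*SEAT,.126))-c+90, get_state()["clock"],get_state()["contact_force"])
E
```

```text
[91.0424966  80.77354949] 16.1 [0.69756526 0.0489163  0.38621731]
```

View pics/c3.png

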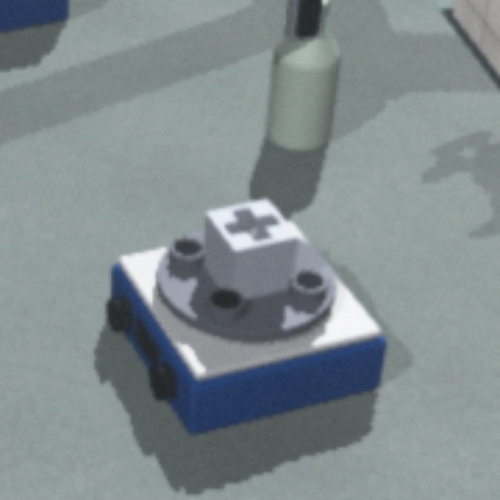

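The rotor sits level and centred with its hub at crop (253,224), where I expected it, and the gripper is clear. Handing in.

```bash
python3 -c "
from cell import *
print(sign_off())"
```

```text
the job is handed in; nothing more can be done
None
```

The splined rotor sits home and level on the farthest mixer's flange and has been released, the plain-bored rotor was not touched, and the job was handed in at about 16 s; the judge's verdict was not shown.

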